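# Inspect the stained dish through a hand magnifier

## Task

Only one of the two petri dishes has been stained: the one that has the red-capped dropper bottle standing right behind it. Pick up the hand magnifier and hold it level and still over the middle of that dish, its lens at the height of the red collar on the focus post, and finish while still holding it there in the gripper, resting on nothing. Do not disturb the dishes, the dropper bottles or the focus post and its collar.

Things in the scene. Friction and masses are not known exactly. Their poses are not given: they have to be found in the camera images.
- magnifier: Loose hand magnifier, 0.12 kg, lying flat on the worktop. Origin on its underside, below the grip; x along the handle to the lens, z up, square to the lens. Grip: black bar with flat upright sides, 18 mm wide (y), 22 high (z 0 to 22), x = -56 to +22 mm, steel end cap to x = -64. A thin neck leads to a dark round rim, 72 mm outer diameter, z 0 to 12 mm, with a clear lens, centred at x = +85.
- lens (a point): Centre of the magnifier's lens, at [85, 0, 6] mm in the magnifier's frame, on the lens's middle plane.
- petri_1: Loose closed petri dish with grey-green contents, 61 mm in diameter, 15 mm high; origin at the centre of its underside, on the worktop.
- petri_2: Loose closed petri dish with pinkish contents, 61 mm in diameter, 15 mm high; origin at the centre of its underside, on the worktop. The two dishes' places may be swapped.
- dropper_red: Loose dropper bottle, 33 mm in diameter, 100 mm tall, brown with a red cap ring under its black rubber teat; origin at the centre of its underside. It stands 75 to 95 mm behind (farther from the robot than) the stained dish.
- dropper_black: Loose dropper bottle of the same size, with a black cap ring and black teat; origin at the centre of its underside. It stands 75 to 95 mm behind the other dish.
- focus_post: Fixed slim steel post, 10 mm in diameter and 220 mm tall with a black ball on top and a grey round foot 64 mm across, standing behind and between the dishes; origin at the centre of its underside, on the worktop.
- mark (a point): Centre of the red collar on the focus post (28 mm in diameter, 10 mm high, small brass screw at its side); its height above the worktop, 90 to 170 mm, is the height at which the centre of the lens must be held. The collar would slide on the post if pushed and must not be.
Not all that is in view belongs to the job. What is meant by the focus_post is not blue, and is the smaller of those in its own colour.

How it is judged:
By the outcome, as a careful person would: the job done as asked, in the order asked, and still so for the second after the job is handed in, while the arm keeps its last pose, push and grip.
It also fails if it takes over 32 s, if anything falls off the work surface, if the arm or the gripper's body presses on something with over 40 N, if the wrist force passes 120 N, or if a joint passes its speed limit or range.

## Robot

A 7-joint arm with a two-finger parallel gripper is mounted at the origin on a cart in front of the work surface, level with it; the furniture and walls round the work are solid. World frame = base frame: x ahead of the robot, y to its left, z up, the work surface at z = 0. Lengths are in m, angles in rad, forces in N, time in s.
With the tool pointing down it reaches from about 0.4 to 0.925 m from the base axis. Payload 4.1 kg.
Tool frame: the origin (TCP) lies on the centre line of the jaws, within the pads' length; the fingertips stand 8 mm ahead of it and the grasp point (between the pads) lies 11 mm behind it; z points along the fingers, y is the line along which they close (so a half turn about z gives the same grasp; the last joint's range is limited). The gripper opens to 85 mm and grips with 20 to 120 N. Pads are 22 mm wide; open, the fingers measure 114 mm over their backs; the gripper's body (76 mm by 85 mm) begins 54 mm behind the grasp point. The pads swing forward as they close: fully open they stand 13 mm farther back than shut.
Start: joints at [1.177, 0.398, 0.045, 1.537, -0.019, 1.207, -0.051], TCP at [0.189, -0.622, 0.239] pointing down, gripper open.
Joint ranges: [-2.82, 2.82], [-0.49, 2.23], [-1.37, 1.46], [0, 2.46], [-1.36, 4.5], [0.23, 2], [-2.94, 2.94]. Speed limits (rad/s): [2.57, 2.57, 3.14, 3.14, 3.14, 3.14, 3.14].

## Interface

Orientations are given as a 3x3 rotation matrix whose columns are the frame's x, y, z axes.
In Python, from rig import sensors, capture, workorder gives the robot as it stands. The module is installed in compiled form; this text tells all that it offers.
- The arm moves only by the tool apply_moves, never from a script. Its arguments are lists of equal length, an entry for each row: "translation": the shift along the tool's x, y, z in units of 50 mm (1.0 is 50 mm), a list of three; "twist": the turn about the tool's z in units of 10 degrees (1.0 is 10 degrees). A call has 1 to 10 rows; each row shifts and turns the commanded pose from where the row before left it, along the tool's axes as they then stand; what a row does not reach is not made up. A row lasts 1/8 s, in which the tool goes at most 62.5 mm and 10.7 degrees, less where a joint would pass 70% of its speed; a pose out of reach is approached as far as the arm can. A call is refused whole if a number of a shift passes 1 or a number of a turn 1, either way. A call with a gripper value outside its range is refused whole. "hand" is the gripper command: -1 is shut, 1 is fully open, values between are in proportion, set as the call begins (left out, the last holds). The fingers move at their own pace and stop on an object; the grip force is fixed at half the most. Time passes only in rows, so rows that do not move let the fingers close. It gives the time, the measured TCP pose, the force, the opening and the grip force at its end, in the units of the state.
- sensors.state(): the state, without advancing time (a new reading comes with each control period).
- capture(name): name is "side" or "top"; returns a dict with "image" (400x640x3 uint8, red, green, blue), "vfov" (degrees; the focal length in pixels is half the picture's height over the tangent of half this angle, whatever the lens; pixels are square), "cx", "cy" (the principal point, pixels), "extrinsics" (4x4, takes a point from camera to world coordinates). Camera axes: x right, y down, z forward; pixel columns grow to the right and rows downward; lengths in m; the calibration is good to about 2 mm. A picture is of the moment at which its call begins. There is no depth.
- workorder.hand_in(): hands the job in; it is judged then, once.
The state is a dict: "t": time; "qpos": joint angles; "joint_velocities": joint speeds; "effort": joint torques, N m; "position": TCP position; "tcp_rot": TCP orientation; "wrist_force": force on the tool from outside, world axes, zero at the start; "torque": the same for the moment, N m; "grip_width": finger opening in m; "grasp_force": force on a finger pad.
Only numpy, scipy, OpenCV 4.12 (cv2) and the standard library are available. Lean on these libraries where they do the work, as an engineer would, in place of code of your own. Each camera call takes 0.05 s, during which the arm holds its last target. There are 200 camera calls.

## Working session

There is one attempt and no reset: what is moved stays moved. The work goes in short steps, Python scripts to look and compute and a tool call to move; the robot and the scene stay as the last step left them, time stands still between calls to the robot, and variables do not carry over. Pictures are saved under pics/ and viewed, at most 10 in all, crops included, and the job is handed in when it is done.

Besides the shell and the picture viewer there is one more tool, called after "Call:" as name([rows], argument=value, ...), one row to a line, values as JSON. apply_moves: Moves the arm, as the interface text tells. Its arguments: {"type":"object","properties":{"translation":{"type":"array","items":{"type":"array","items":{"type":"number"}}},"twist":{"type":"array","items":{"type":"number"}},"hand":{"type":"number"}},"required":["translation","twist"]}

```bash
mkdir -p pics; python3 - <<'E'
from rig import sensors,capture
import cv2,numpy as np,pickle
for n in("side","top"):
    c=capture(n); pickle.dump(c,open(f"pics/{n}0.pkl","wb")); cv2.imwrite(f"pics/{n}0.png",c["image"][:,:,::-1])
    print(n,c["vfov"],c["cx"],c["cy"],np.round(c["extrinsics"],4).tolist(), [k for k in c])
s=sensors.state(); print(s)
E
```

```text
side 47.262975584680206 318.86743103604556 199.39977127521445 [[-0.9994, -0.0037, -0.0355, 0.6572], [0.0273, 0.5629, -0.8261, 0.9269], [0.023, -0.8265, -0.5624, 0.7265], [0.0, 0.0, 0.0, 1.0]] ['image', 'vfov', 'cx', 'cy', 'extrinsics']
top 55.21387243337458 325.85385840214775 204.6864727954535 [[0.1054, -0.9718, 0.2108, 0.4133], [-0.9944, -0.1035, 0.0203, 0.0074], [0.0021, -0.2118, -0.9773, 1.0519], [0.0, 0.0, 0.0, 1.0]] ['image', 'vfov', 'cx', 'cy', 'extrinsics']
{'t': 0.1, 'qpos': array([ 1.17698577,  0.39912447,  0.04503961,  1.53778125, -0.01870214,
        1.20685139, -0.05067106]), 'joint_velocities': array([-0.00084688, -0.00252563, -0.00123731, -0.00426851,  0.00188868,
        0.00028369, -0.00051025]), 'effort': array([ 3.03903646e-03, -4.76263618e+01,  1.36981420e+00, -2.54950941e+01,
        1.19289430e-02,  5.00653739e-03, -2.71863662e-06]), 'position': array([ 0.18872562, -0.62142093,  0.23835109]), 'tcp_rot': array([[ 9.56817438e-01,  2.90688846e-01, -6.20962541e-04],
       [ 2.90689484e-01, -9.56816059e-01,  1.62859494e-03],
       [-1.20732549e-04, -1.73877531e-03, -9.99998481e-01]]), 'wrist_force': array([-0.12140784,  0.38978959,  0.52060418]), 'torque': array([ 0.02943218,  0.0311431 , -0.02379463]), 'grasp_force': 0.0, 'grip_width': 0.08537225855151483}
```

View pics/side0.png

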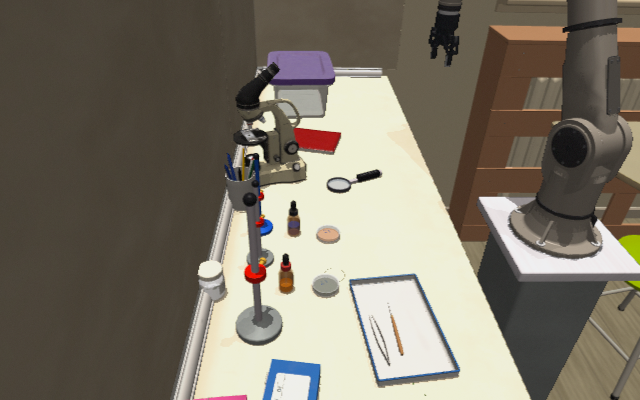

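View pics/top0.png

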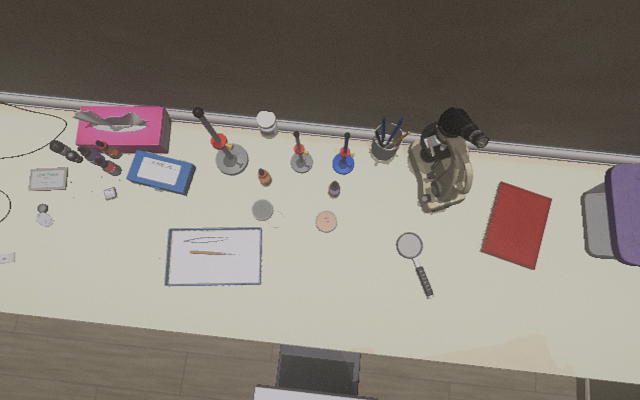

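Side view: magnifier at about (340,184)–(380,176), dishes at (328,234) and (326,286), bottles at (293,218) and (286,275). In the top view the small grey post is at (301,160), the large grey decoy at (231,158) and the blue one at (343,162). I'll zoom in next.

```bash
python3 - <<'E'
import cv2,numpy as np
a=cv2.imread("pics/top0.png")[120:300,230:450]; b=cv2.imread("pics/side0.png")[150:350,190:400]
cv2.imwrite("pics/ctop.png",cv2.resize(a,None,fx=3.3,fy=3.3,interpolation=cv2.INTER_CUBIC))
cv2.imwrite("pics/cside.png",cv2.resize(b,None,fx=3,fy=3,interpolation=cv2.INTER_CUBIC))
E
```

```text
(no output)
```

View pics/ctop.png

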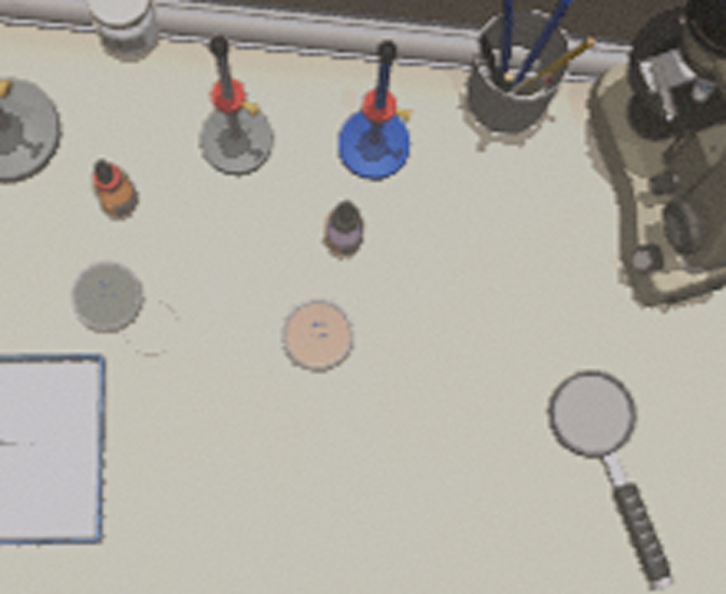

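View pics/cside.png

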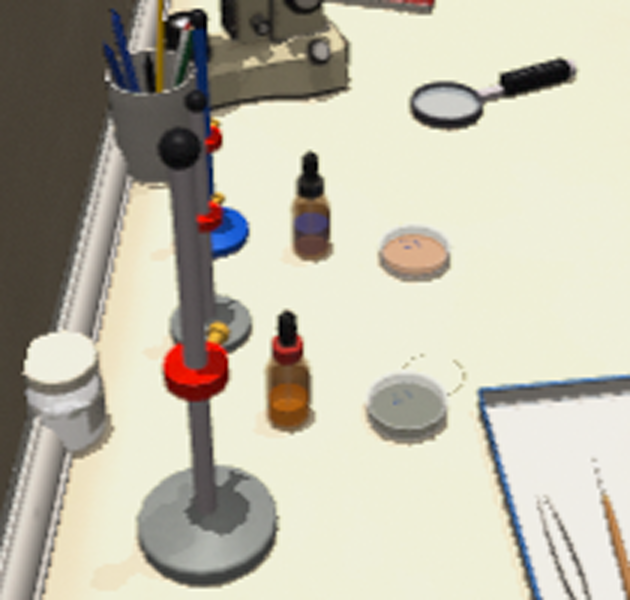

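Crops: the red-capped bottle (side crop (287,350)) stands behind the grey-green dish, so petri_1 is the stained one. The small grey post has its foot at top crop (236,140) and its collar at (228,95). In the side view that collar shows at crop (210,215), partly hidden by the large post.

```bash
cat > h.py <<'E'
import cv2,numpy as np,pickle
def load(n): return pickle.load(open(f"pics/{n}.pkl","rb"))
def K(c):
    f=200/np.tan(np.radians(c["vfov"])/2); return f
def ray(c,uv):
    E=c["extrinsics"]; d=np.array([(uv[0]-c["cx"])/K(c),(uv[1]-c["cy"])/K(c),1.0])
    return E[:3,3],E[:3,:3]@d
def onz(c,uv,z):
    o,d=ray(c,uv); return o+d*(z-o[2])/d[2]
def proj(c,p):
    E=c["extrinsics"]; q=E[:3,:3].T@(np.array(p)-E[:3,3]); return np.array([c["cx"],c["cy"]])+K(c)*q[:2]/q[2]
def near(c1,u1,c2,u2):
    o,d=ray(c1,u1);p,e=ray(c2,u2); s=np.linalg.lstsq(np.c_[d,-e],p-o,rcond=None)[0]
    a,b=o+s[0]*d,p+s[1]*e; return (a+b)/2,np.linalg.norm(a-b)
def comps(m,box,mn=5):
    x0,y0,x1,y1=box; mm=np.zeros(m.shape,np.uint8); mm[y0:y1,x0:x1]=m[y0:y1,x0:x1]
    n,l,s,ce=cv2.connectedComponentsWithStats(mm); return [(s[i].tolist(),ce[i].round(2).tolist()) for i in range(1,n) if s[i][4]>=mn],l
E
python3 - <<'E'
from h import *
for n,boxes in (("top0",{"red":(285,135,360,160),"cap":(255,165,272,190),"dish":(248,195,278,224),"dish2":(312,208,340,236),"mag":(392,228,440,302),"foot":(285,120,316,175)}),
                ("side0",{"red":(240,180,275,285),"dish":(308,270,344,300),"dish2":(312,222,345,246),"mag":(320,165,388,196),"foot":(244,235,278,275)})):
    c=load(n); im=c["image"]; hsv=cv2.cvtColor(im,cv2.COLOR_RGB2HSV).astype(int); lab=cv2.cvtColor(im,cv2.COLOR_RGB2LAB).astype(float)
    red=((hsv[...,0]<6)|(hsv[...,0]>174))&(hsv[...,1]>150)&(hsv[...,2]>90)
    for k,b in boxes.items():
        if k in("red","cap"): m=red.astype(np.uint8)
        else:
            x0,y0,x1,y1=b; R=lab[y0:y1,x0:x1].reshape(-1,3); bg=np.median(R[R[:,0]>np.percentile(R[:,0],70)],0)
            m=(np.linalg.norm(lab-bg,axis=2)>(14 if k!="foot" else 25)).astype(np.uint8)
        print(n,k,comps(m,b,8)[0])
# straightness of the rail/desk front edge
c=load("top0"); g=cv2.cvtColor(c["image"],cv2.COLOR_RGB2GRAY).astype(int)
print("front edge",[(x,int(280+np.argmin(np.diff(g[280:390,x])))) for x in range(10,560,45)])
print("bg",[ (x,int(60+np.argmax(np.diff(g[60:180,x])))) for x in range(10,600,40)])
E
```

```text
top0 red []
top0 cap []
top0 dish [([251, 199, 23, 22, 392], [262.17, 209.74])]
top0 dish2 [([315, 211, 23, 22, 391], [325.74, 221.43])]
top0 mag [([395, 232, 39, 67, 912], [413.95, 257.3])]
top0 foot [([285, 120, 31, 6, 110], [302.42, 121.75]), ([285, 126, 31, 48, 740], [300.23, 149.66])]
side0 red [([258, 192, 6, 9, 29], [260.72, 196.45]), ([256, 217, 8, 10, 48], [259.58, 222.33]), ([245, 264, 21, 20, 279], [255.03, 274.1])]
side0 dish [([311, 274, 33, 25, 571], [325.53, 285.85])]
side0 dish2 [([316, 225, 25, 19, 394], [328.02, 234.33])]
side0 mag [([326, 169, 57, 25, 647], [351.01, 181.0])]
side0 foot [([244, 235, 30, 40, 836], [257.35, 256.66])]
front edge [(10, 312), (55, 317), (100, 322), (145, 327), (190, 332), (235, 282), (280, 343), (325, 348), (370, 353), (415, 358), (460, 363), (505, 368), (550, 373)]
bg [(10, 105), (50, 115), (90, 100), (130, 104), (170, 162), (210, 112), (250, 116), (290, 120), (330, 124), (370, 128), (410, 131), (450, 137), (490, 140), (530, 144), (570, 148)]
```

```bash
python3 - <<'E'
from h import *
t,s=load("top0"),load("side0")
hsv=cv2.cvtColor(t["image"],cv2.COLOR_RGB2HSV).astype(int)
red=(((hsv[...,0]<8)|(hsv[...,0]>172))&(hsv[...,1]>110)&(hsv[...,2]>90)).astype(np.uint8)
cr,l=comps(red,(285,135,360,165)); print("top collars",cr); print("top caps",comps(red,(250,160,345,200),3)[0])
# foot of small post: grey bits vs table, contour ellipse
lab=cv2.cvtColor(t["image"],cv2.COLOR_RGB2LAB).astype(float)
bg=np.median(lab[165:190,310:330].reshape(-1,3),0); m=(np.linalg.norm(lab-bg,axis=2)>14).astype(np.uint8)
x=[(y,int(np.flatnonzero(m[y,282:322]).min()+282),int(np.flatnonzero(m[y,282:322]).max()+282)) for y in range(150,174) if m[y,282:322].any()]; print(x)
# dishes
print("dish1 top",onz(t,(262.17,209.74),.012),"side box",onz(s,(325.53-2,285.85),.0075))
print("dish2 top",onz(t,(325.74,221.43),.012),"side",onz(s,(328.02,234.33),.0075))
c=(301.3,162)
for z in(0,.01):print("foot",onz(t,c,z))
# magnifier
lb=np.median(lab[230:290,380:392].reshape(-1,3),0); mm=(np.linalg.norm(lab-lb,axis=2)>14).astype(np.uint8)
ys,xs=np.nonzero(mm[228:302,392:440]); P=np.array([onz(t,(a+392,b+228),.012)[:2] for a,b in zip(xs,ys)])
d=(hsv[...,2]<95).astype(np.uint8)
print("dark",comps(d,(392,228,440,302),5)[0])
dm=comps(d,(392,228,440,302),5)[1]
ys,xs=np.nonzero((mm>0)[228:258,392:430]); 
cnt=max(cv2.findContours(mm[228:258,392:430].copy(),cv2.RETR_EXTERNAL,cv2.CHAIN_APPROX_NONE)[0],key=len)[:,0]+[392,228]
cnt=cnt[cnt[:,1]<256]; W=np.array([onz(t,p,.010)[:2] for p in cnt]); 
A=np.c_[2*W,np.ones(len(W))]
for _ in range(3):
    q=np.linalg.lstsq(A,(W**2).sum(1),rcond=None)[0]; r=np.sqrt(q[2]+q[0]**2+q[1]**2); e=np.hypot(*(W-q[:2]).T)-r; k=abs(e)<.003; W,A=W[k],A[k]
print("lens centre",q[:2],"r",r,len(W))
E
```

```text
top collars [([294, 144, 10, 10, 59], [298.75, 149.15]), ([340, 148, 10, 9, 56], [344.64, 152.36])]
top caps [([259, 170, 8, 7, 22], [263.05, 173.91])]
[(150, 293, 304), (151, 294, 307), (152, 294, 308), (153, 294, 308), (154, 293, 309), (155, 293, 310), (156, 292, 310), (157, 291, 311), (158, 291, 311), (159, 291, 312), (160, 290, 312), (161, 290, 313), (162, 290, 312), (163, 290, 312), (164, 290, 312), (165, 291, 312), (166, 291, 312), (167, 291, 311), (168, 292, 311), (169, 293, 310), (170, 294, 309), (171, 295, 308), (172, 297, 306), (173, 301, 303)]
dish1 top [0.6046514  0.20306769 0.012     ] side box [0.61078104 0.20712455 0.0075    ]
dish2 top [0.59062449 0.02429039 0.012     ] side [0.59303497 0.02693516 0.0075    ]
foot [0.7579556  0.11289345 0.        ]
foot [0.7546788  0.11189032 0.01      ]
dark [([416, 267, 17, 29, 100], [423.45, 282.0]), ([422, 271, 3, 3, 7], [423.0, 272.29]), ([425, 279, 3, 2, 5], [426.2, 279.6]), ([428, 285, 3, 4, 6], [428.83, 286.67])]
lens centre [ 0.55016141 -0.20811023] r 0.03650926764208576 60
```

```bash
python3 - <<'E'
from h import *
from scipy.optimize import brentq
t,s=load("top0"),load("side0")
for uv,row in(((298.6,148.8),222.0),((344.6,152.2),196.5)):
    h=brentq(lambda z:proj(s,onz(t,uv,z))[1]-row,0,.25); p=onz(t,uv,h); print("collar by 2 views",p,proj(s,p))
for xy in((.755,.112),):
    o,d=ray(t,(298.6,148.8)); z=np.linspace(.05,.2,151); q=np.array([onz(t,(298.6,148.8),k)[:2] for k in z]); e=np.hypot(*(q-xy).T); print("by foot",z[e.argmin()],e.min())
    for zz in (.09,.1,.11,.12,.13): print(zz,onz(t,(298.6,148.8),zz).round(4), proj(s,[*xy,zz]).round(1))
# collar pixel extents in side
hsv=cv2.cvtColor(s["image"],cv2.COLOR_RGB2HSV).astype(int)
red=((hsv[...,0]<8)|(hsv[...,0]>172))&(hsv[...,1]>120)&(hsv[...,2]>60)
for y in range(212,232): print(y,np.flatnonzero(red[y,245:275])+245)
L=np.array([.5502,-.2081]); g=onz(t,(423.6,282),.014)[:2]; d=L-g
print("grip",g,"dist",np.linalg.norm(d)*1e3,"yaw",np.degrees(np.arctan2(d[1],d[0])))
# side view magnifier
lab=cv2.cvtColor(s["image"],cv2.COLOR_RGB2LAB).astype(float); m=(hsv[...,2]<90).astype(np.uint8)
print(comps(m,(320,160,390,198),5)[0])
ys,xs=np.nonzero(m[165:196,355:384]); print("side grip",onz(s,(xs.mean()+355,ys.mean()+165),.011))
lb=np.median(lab[195:205,340:400].reshape(-1,3),0); mm=(np.linalg.norm(lab-lb,axis=2)>20)[165:196,320:352]; ys,xs=np.nonzero(mm)
print("side rim",(xs.min()+xs.max())/2+320,(ys.min()+ys.max())/2+165,onz(s,((xs.min()+xs.max())/2+320,(ys.min()+ys.max())/2+165),.006),xs.max()+320)
E
```

```text
collar by 2 views [0.75655726 0.11301381 0.11101715] [257.77229651 222.        ]
collar by 2 views [ 0.76455508 -0.00696234  0.09859519] [258.8301056 196.5      ]
by foot 0.11600000000000002 0.0005238686350398234
0.09 [0.7642 0.1154 0.09  ] [259.  229.2]
0.1 [0.7606 0.1143 0.1   ] [258.8 225.7]
0.11 [0.7569 0.1131 0.11  ] [258.5 222.1]
0.12 [0.7533 0.112  0.12  ] [258.3 218.5]
0.13 [0.7496 0.1109 0.13  ] [258.1 214.8]
212 []
213 []
214 []
215 []
216 []
217 [259 260]
218 [259 260 261 262]
219 [260 261 262 263]
220 [260 261 262 263]
221 [256 257 258 259 260 261 262 263]
222 [255 256 257 258 259 260 261 262 263]
223 [255 256 257 258 259 260 261 262 263]
224 [256 257 258 259 260 261 262]
225 [256 257 258 259 260 261]
226 [256 257 258 259 260]
227 [257]
228 []
229 []
230 []
231 []
grip [ 0.45533657 -0.251999  ] dist 104.52842510193665 yaw 24.832811883903602
[([357, 170, 24, 12, 173], [368.0, 175.43]), ([328, 178, 23, 6, 28], [339.89, 179.32]), ([327, 184, 24, 9, 70], [338.5, 189.57])]
side grip [ 0.45954029 -0.2539362   0.011     ]
side rim 338.5 185.0 [ 0.55182869 -0.20698967  0.006     ] 351
```

Call:
apply_moves([
  [0.78,-0.56,0],
  [0.78,-0.56,0],
  [0.78,-0.56,0],
  [0.78,-0.56,0],
  [0.78,-0.56,0],
  [0.78,-0.56,0],
  [0.78,-0.56,0],
  [0.78,-0.56,0],
  [0.78,-0.56,0],
  [0.78,-0.56,0],
], twist=[0,0,0,0,0,0,0,0,0,0], hand=1)

```text
t: 1.35
position: [0.4812, -0.2393, 0.239]
tcp_rot: [[0.957, 0.291, -0.001], [0.291, -0.957, -0.0], [-0.001, -0.0, -1.0]]
wrist_force: [0.7, -0.5, -0.0]
grip_width: 0.0853
grasp_force: 0.0
```

Call:
apply_moves([
  [0,0,0.8],
  [0,0,0.8],
  [0,0,0],
], twist=[-0.4,-0.46,0])

```text
t: 1.72
position: [0.4779, -0.2396, 0.1562]
tcp_rot: [[0.903, 0.43, -0.007], [0.43, -0.903, 0.003], [-0.005, -0.006, -1.0]]
wrist_force: [0.9, -0.7, -0.6]
grip_width: 0.0856
grasp_force: 0.0
```

Call:
apply_moves([
  [0.06,0,0.7],
  [0,0,0.7],
  [0,0,0.6],
  [0,0,0.4],
  [0,0,0.2],
  [0,0,0.0],
  [0,0,0],
], twist=[0,0,0,0,0,0,0])

```text
t: 2.6
position: [0.4844, -0.24, 0.0306]
tcp_rot: [[0.903, 0.43, 0.002], [0.43, -0.903, -0.001], [0.001, 0.002, -1.0]]
wrist_force: [-0.1, -0.0, -0.3]
grip_width: 0.0854
grasp_force: 0.0
```

```bash
python3 - <<'E'
from rig import sensors,capture
import cv2,numpy as np
a=capture("side")["image"][130:220,300:420,::-1]; b=capture("top")["image"][215:315,370:490,::-1]
f=lambda i:cv2.resize(i,(396,330),interpolation=cv2.INTER_CUBIC)
cv2.imwrite("pics/p5.png",np.hstack([f(a),f(b)])); print(sensors.state()["position"])
E
```

```text
[ 0.48420165 -0.23989422  0.03040262]
```

View pics/p5.png

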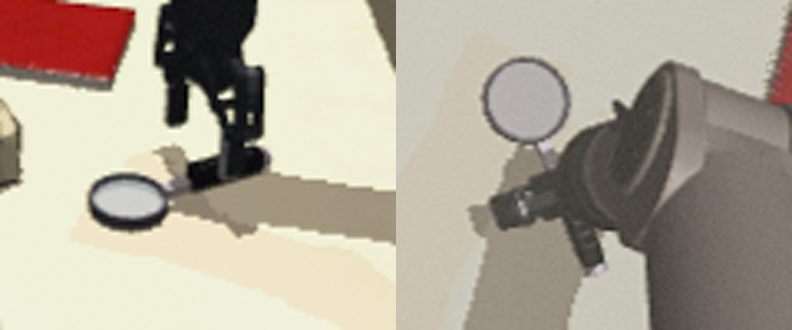

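The fingers straddle the black bar: side crop shows the bar at about (225,165) between the fingers, and the top crop shows the lens at (525,100) with the handle running under the gripper. I'll lower and close.

Call:
apply_moves([
  [0,0,0.2],
  [0,0,0.18],
  [0,0,0],
  [0,0,0],
], twist=[0,0,0,0])

```text
t: 3.2
position: [0.4833, -0.2394, 0.0101]
tcp_rot: [[0.903, 0.43, -0.0], [0.43, -0.903, 0.0], [-0.0, -0.0, -1.0]]
wrist_force: [0.6, -0.6, 0.2]
grip_width: 0.0857
grasp_force: 0.0
```

Call:
apply_moves([
  [0,0,0],
  [0,0,0],
  [0,0,0],
  [0,0,0],
  [0,0,0],
  [0,0,0],
  [0,0,0],
  [0,0,0],
], twist=[0,0,0,0,0,0,0,0], hand=-1)

```text
t: 4.2
position: [0.4838, -0.2397, 0.0107]
tcp_rot: [[0.903, 0.43, 0.001], [0.43, -0.903, -0.001], [0.0, 0.001, -1.0]]
wrist_force: [-0.2, -0.3, 6.1]
grip_width: 0.0166
grasp_force: 60.2
```

Call:
apply_moves([
  [0,0,-0.2],
  [0,0,-0.5],
  [0,0,-0.7],
  [0,0,-0.7],
  [0,0,-0.4],
  [0,0,0],
  [0,0,0],
], twist=[0,0,0,0,0,0,0])

```text
t: 5.08
position: [0.4824, -0.239, 0.1342]
tcp_rot: [[0.903, 0.43, -0.002], [0.43, -0.903, 0.001], [-0.002, -0.002, -1.0]]
wrist_force: [-0.4, 0.1, -1.5]
grip_width: 0.0167
grasp_force: 59.5
```

```bash
cat > rim.py <<'E'
from h import *
from rig import sensors,capture
def ell(c,guess,rad):
    """fit ellipse to the lens's inner (bright) / outer outline: pixels of dark rim around guess"""
    im=c["image"]; v=cv2.cvtColor(im,cv2.COLOR_RGB2HSV)[...,2].astype(float)
    pts=[]
    for a in np.arange(0,2*np.pi,np.pi/60):
        r=np.arange(rad*.35,rad*1.35,.25); x=guess[0]+r*np.cos(a); y=guess[1]+r*np.sin(a)
        w=cv2.remap(v.astype(np.float32),x.astype(np.float32)[None],y.astype(np.float32)[None],cv2.INTER_LINEAR)[0]
        i=w.argmin()
        if w[i]<110: pts.append((x[i],y[i]))
    pts=np.array(pts,np.float32)
    for _ in range(4):
        (cx,cy),ax,ang=cv2.fitEllipseDirect(pts)
        th=np.radians(ang); q=(pts-[cx,cy])@np.array([[np.cos(th),-np.sin(th)],[np.sin(th),np.cos(th)]])
        e=abs(np.hypot(q[:,0]/ax[0]*2,q[:,1]/ax[1]*2)-1); pts=pts[e<max(.08,np.median(e)*2)]
    return (cx,cy),ax,ang,len(pts)
E
python3 - <<'E'
from rim import *
st=sensors.state(); R=st["tcp_rot"]; p=st["position"]; print(p,st["wrist_force"],st["grip_width"])
L=p+R@[.077,0,.005]; T=capture("top"); S=capture("side")
for n,c in(("top",T),("side",S)):
    pickle.dump(c,open(f"pics/{n}1.pkl","wb")); print(n,proj(c,L)); 
a,b=proj(S,L).astype(int),proj(T,L).astype(int)
f=lambda i,q:cv2.resize(i[q[1]-50:q[1]+50,q[0]-60:q[0]+60,::-1],(396,330),interpolation=cv2.INTER_CUBIC)
cv2.imwrite("pics/p6.png",np.hstack([f(S["image"],a),f(T["image"],b)]))
try:
    es=ell(S,proj(S,L),15); et=ell(T,proj(T,L),15); print(es,et); print(near(T,et[0],S,es[0]),L)
except Exception as e: print(e)
E
```

```text
[ 0.48236435 -0.23904395  0.13419367] [-0.39956365  0.09076425 -1.54217064] 0.016712795059499436
top [418.59570116 238.87340598]
side [340.59464471 147.97551161]
((341.32470703125, 147.35752868652344), (12.596075057983398, 24.41313362121582), 93.04964447021484, 103) ((419.0130615234375, 240.36004638671875), (27.559385299682617, 28.628129959106445), 117.55489349365234, 98)
(array([ 0.54899772, -0.20702363,  0.13020167]), np.float64(0.0016420815878843377)) [ 0.55185428 -0.20589342  0.12907581]
```

View pics/p6.png

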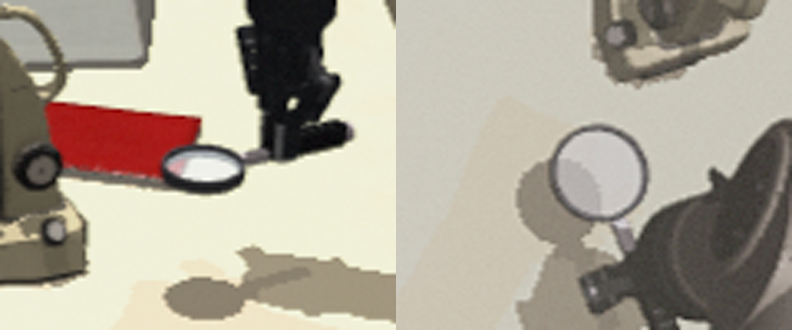

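The magnifier is held level: lens at side crop (203,170) and top crop (600,172), and cameras and robot agree to about 1–3 mm. I'll carry it over the grey-green dish.

Call:
apply_moves([
  [0.18,-0.28,0],
  [0.36,-0.55,0],
  [0.55,-0.83,0],
  [0.55,-0.83,0],
  [0.55,-0.83,0],
  [0.55,-0.83,0],
  [0.55,-0.83,0],
  [0.55,-0.83,0],
  [0.41,-0.62,0],
  [0.32,-0.49,0],
], twist=[0,0,0,0,0,0,0,0,0,0])

```text
t: 6.42
position: [0.5395, 0.1748, 0.1348]
tcp_rot: [[0.901, 0.433, -0.001], [0.433, -0.901, 0.001], [-0.001, -0.001, -1.0]]
wrist_force: [0.6, -0.4, -1.4]
grip_width: 0.0166
grasp_force: 59.5
```

Call:
apply_moves([
  [0,0,0.2],
  [0,0,0.16],
  [0,0,0],
  [0,0,0],
  [0,0,0],
  [0,0,0],
], twist=[0,0,0,0,0,0])

```text
t: 7.18
position: [0.541, 0.171, 0.1176]
tcp_rot: [[0.903, 0.43, 0.001], [0.43, -0.903, -0.0], [0.001, 0.0, -1.0]]
wrist_force: [0.1, 0.2, -0.7]
grip_width: 0.0168
grasp_force: 59.5
```

```bash
python3 - <<'E'
from rim import *
st=sensors.state(); R=st["tcp_rot"]; p=st["position"]; print(p,st["wrist_force"],st["grip_width"],R.round(3).tolist())
L=p+R@[.074,0,.005]; T=capture("top"); S=capture("side")
for n,c in(("top",T),("side",S)): pickle.dump(c,open(f"pics/{n}2.pkl","wb")); print(n,proj(c,L))
a,b=proj(S,L).astype(int),proj(T,L).astype(int)
f=lambda i,q:cv2.resize(i[q[1]-50:q[1]+50,q[0]-60:q[0]+60,::-1],(396,330),interpolation=cv2.INTER_CUBIC)
cv2.imwrite("pics/p7.png",np.hstack([f(S["image"],a),f(T["image"],b)]))
try:
    es=ell(S,proj(S,L),16); et=ell(T,proj(T,L),15); print(es,et); print(near(T,et[0],S,es[0]),L)
except Exception as e: print(e)
E
```

```text
[0.54097245 0.17099188 0.11760144] [ 0.05905322  0.21741866 -0.74035309] 0.01683727857878502 [[0.903, 0.43, 0.001], [0.43, -0.903, -0.0], [0.001, 0.0, -1.0]]
top [256.02622931 200.58681519]
side [326.36262006 247.72529312]
((326.1920471191406, 247.7457733154297), (22.755090713500977, 32.89840316772461), 92.84516906738281, 118) ((259.352783203125, 198.7792510986328), (8.957029342651367, 41.894142150878906), 157.90000915527344, 34)
(array([0.61092548, 0.19655886, 0.10840054]), np.float64(0.006560647877625646)) [0.60778667 0.20280834 0.11264436]
```

View pics/p7.png

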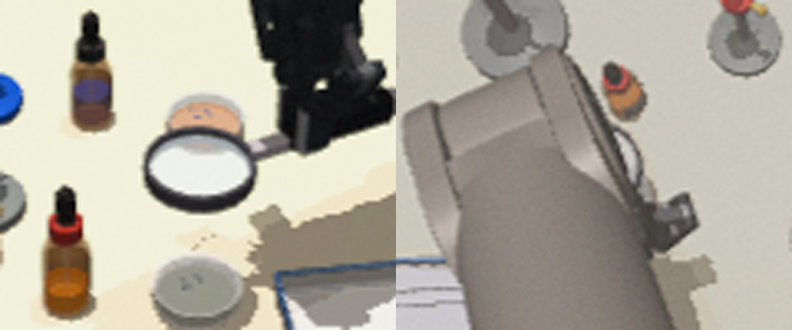

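The lens now sits beside the bottle, in line with the dish: side crop lens (200,170), dish (198,289); the arm hides it in the top view. One finer check of dish centre and collar height follows.

```bash
python3 - <<'E'
from h import *
t,s,s2=load("top0"),load("side0"),load("side2")
a=np.linspace(0,2*np.pi,200)
for h in(.107,.109,.111,.113,.115):
    C=np.array([[.7555+.014*np.cos(k),.1125+.014*np.sin(k),h+e] for k in a for e in(-.005,.005)])
    for n,c in(("side",s),("top",t)):
        q=np.array([proj(c,p) for p in C]); print(h,n,q.min(0).round(1),q.max(0).round(1),end="  ")
    print()
# dish: contour in side view
lab=cv2.cvtColor(s2["image"],cv2.COLOR_RGB2LAB).astype(float)
bg=np.median(lab[276:296,344:350].reshape(-1,3),0); m=(np.linalg.norm(lab-bg,axis=2)>16).astype(np.uint8)
for y in range(270,301,2):
    x=np.flatnonzero(m[y,305:343])+305; print(y,x.min() if len(x) else None,x.max() if len(x) else None,end="; ")
print()
for xy in((.604,.204),(.606,.204),(.608,.204),(.606,.206)):
    C=np.array([[xy[0]+.0305*np.cos(k),xy[1]+.0305*np.sin(k),e] for k in a for e in(0,.015)])
    print(xy,[(q.min(0).round(1).tolist(),q.max(0).round(1).tolist()) for q in [np.array([proj(c,p) for p in C]) for c in(s,t)]])
print(near(t,(262.3,209.8),s,(325.7,285.7)))
E
```

```text
0.107 side [251.9 217.7] [264.8 229. ]  0.107 top [293.3 144. ] [304.3 155.5]  
0.109 side [251.8 217. ] [264.7 228.2]  0.109 top [293.3 143.7] [304.3 155.2]  
0.111 side [251.8 216.3] [264.7 227.5]  0.111 top [293.2 143.4] [304.2 155. ]  
0.113 side [251.7 215.6] [264.7 226.8]  0.113 top [293.1 143.1] [304.2 154.7]  
0.115 side [251.7 214.9] [264.6 226.1]  0.115 top [293.1 142.8] [304.2 154.5]  
270 305 341; 272 305 342; 274 305 342; 276 305 342; 278 305 342; 280 305 342; 282 305 342; 284 305 341; 286 305 342; 288 305 342; 290 305 342; 292 305 342; 294 305 341; 296 305 342; 298 305 342; 300 305 342; 
(0.604, 0.204) [([312.6, 272.6], [340.6, 297.5]), ([250.6, 199.0], [273.4, 221.5])]
(0.606, 0.204) [([311.7, 272.6], [339.7, 297.5]), ([250.7, 198.3], [273.5, 220.8])]
(0.608, 0.204) [([310.8, 272.6], [338.8, 297.5]), ([250.8, 197.6], [273.6, 220.1])]
(0.606, 0.206) [([311.7, 273.3], [339.8, 298.2]), ([250.0, 198.2], [272.8, 220.7])]
(array([0.60582766, 0.20402999, 0.0048498 ]), np.float64(1.7637177374603257e-05))
```

Call:
apply_moves([
  [-0.03,-0.03,0.03],
  [0,0,0],
  [0,0,0],
  [0,0,0],
  [0,0,0],
  [0,0,0],
  [0,0,0],
  [0,0,0],
], twist=[0,0,0,0,0,0,0,0])

```text
t: 8.28
position: [0.5387, 0.1719, 0.1158]
tcp_rot: [[0.903, 0.431, -0.0], [0.431, -0.903, -0.0], [-0.0, 0.0, -1.0]]
wrist_force: [0.3, -0.4, -0.8]
grip_width: 0.0168
grasp_force: 59.5
```

```bash
python3 - <<'E'
from rim import *
P=[]
for _ in range(6):
    S=capture("side"); st=sensors.state(); P.append(st["position"]+st["tcp_rot"]@[.074,0,.005])
L=np.mean(P,0); print(L,np.std(P,0),st["joint_velocities"].round(3)); e=ell(S,proj(S,L),16); print(e,proj(S,L),proj(S,[.606,.204,.1105]))
E
```

```text
[0.60551899 0.20377188 0.11077524] [1.99195546e-05 1.42724927e-05 1.32382084e-05] [-0.     0.002 -0.     0.001  0.001  0.001 -0.002]
((327.2305908203125, 248.5675811767578), (22.61804962158203, 32.94639587402344), 93.52043914794922, 120) [327.44747622 248.72119164] [327.21548238 248.89505076]
```

The lens is still, centred on the dish and at collar height, to within about 1 mm.

```bash
python3 -c "
from rig import workorder; print(workorder.hand_in())"
```

```text
the job is handed in; nothing more can be done
None
```

I handed the job in with the magnifier gripped, level and still over the grey-green dish (petri_1, the one with the red-capped bottle behind it); the lens is within about 1 mm of my measured dish centre and collar height (about 0.111 m), and no verdict was returned.

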